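# Air the propagator: take the weight off and hold the cover at the pointer

## Task

Lift the small filled flowerpot that weighs down the propagator's cover and stand it upright in the terracotta saucer on the bench. Then swing the hinged cover up until it is in line with the dark steel pointer arm on the box's side, and finish while still holding the cover steady there with the gripper (it falls shut if let go). Do not shift the pointer or the other things lying on the bench.

Things in the scene. Friction and masses are not known exactly. Their poses are not given: they have to be found in the camera images.
- weight_center (a point): Centre (half-way up, 29 mm above its foot) of the weight: a loose solid terracotta flowerpot 58 mm high, cast full of concrete (grey top), about 0.4 kg (varies). Foot 42 mm across, tapering out to 52 mm at 36 mm height; above that a straight rim band 58 mm across, from 36 mm up to the top at 58 mm, good to grip. It starts upright on the propagator's cover. z axis up.
- weight: The same flowerpot; origin at the centre of its underside.
- saucer: Round terracotta saucer fixed on the bench, left or right of the propagator (a fixed wooden box of plant labels, 90 x 90 x 80 mm, stands on the other side), empty: 116 mm across the rim, 16 mm high, inner floor 6 mm above the bench and about 90 mm across. Origin at the centre of its underside, on the bench.
- cover (a joint): Angle of the propagator's cover: 0 = closed and level, grows as its near edge swings up, stop at 1.25 rad. The hinge is free (no spring, almost no friction), so the cover falls shut by its own weight, about 0.38 kg (varies).
- propagator: Plywood box 250 mm deep (x), 240 mm wide (y), 120 mm high, open on top under the cover, fixed on the bench, its yaw varies. Origin at the centre of its underside. Cover: aluminium frame with a clear pane, 255 mm deep, 240 mm wide, its underside level with the box rim, its upper face 10 mm above that when closed.
- cover_hinge (a point): On the cover, middle of its hinge axis, which runs level along the propagator's far top rim, 120 mm above the bench, 125 mm behind (+x) the box's centre. The frame turns with the cover: y along the hinge axis, -x from the hinge to the cover's near edge (255 mm away), z out of its upper face; its z = 0 is the cover's underside.
- cover_bar (a point): On the cover, the middle of its handle: a round dark steel bar 10 mm thick, 110 mm long, parallel to the hinge, on two end posts near the cover's near edge. In the cover_hinge frame it lies at x = -238 mm, y = 0, z = 52 mm (its centre 42 mm above the cover's upper face). It can turn between the fingers while the cover swings. Axes as cover_hinge.
- pointer (a joint): Angle of the pointer arm, in the same sense and about the same axis line as cover: 0 = level, 0.4 to 0.85 rad at the start. The cover is in line with the pointer when cover equals pointer. It is stiff and stays where it is; do not touch it.
- pointer_tip (a point): Free tip of the pointer arm: a dark steel flat blade 175 mm long, 14 mm wide, 4 mm thick, pivoted on the hinge axis line 14 mm outside the box's right (-y) wall, in front of a fixed plywood quadrant plate (radius 150 mm) with tick marks. Blade runs along -x of this frame, y along the hinge axis.
- jar: Bystander: glass jar with steel lid, 70 mm across, 90 mm high, loose. Origin at the centre of its underside.
- bottle: Bystander: amber bottle, 60 mm across, 170 mm high, loose. Origin at the centre of its underside.
- empty_pot: Bystander: empty hollow terracotta pot, 90 mm across, 80 mm high, loose. Origin at the centre of its underside.
- dibber: Bystander: wooden dibber, 165 mm long, 26 mm thick, lying loose left of the propagator. Origin under its middle.
- trowel: Bystander: hand tool with a flat blade, lying loose. 280 mm long, handle to its -x. Origin under its middle.
- secateurs: Bystander: closed secateurs with black grips, about 180 mm long, lying loose. Origin under the pivot.
There are look-alikes about, which are no part of the job. Of the things shaped like the saucer, the terracotta one is meant. Leave any pink look-alike of the weight alone.

How it is judged:
On the way:
1. the weight stands upright in the saucer, let go (horizontal distance between weight_center and saucer below 0.03 m and z of weight_center in the frame of saucer between 0.03 and 0.04 m and angle between weight_center's own z axis and vertical below 0.12 rad and contact force between weight and the fingers below 0.1 N and linear speed of weight below 0.03 m/s), for 0.3 s.
At the end, for the whole second after the job is handed in: The weight stands upright (within 7 degrees) and released in the saucer, its axis within 30 mm of the saucer's centre; the cover is raised to within 0.07 rad (4 degrees) of the pointer, still, and carried by the gripper's fingers (contact force above 0.5 N) (all of step 1 and angle between the x axis of cover_hinge and the x axis of pointer_tip, either way round below 0.07 rad and value of joint cover above 0.3 rad and velocity of joint cover between -0.05 and 0.05 rad/s and contact force between cover and the fingers above 0.5 N); the arm keeps its last pose, push and grip.
It fails at once if the pointer arm is shifted (tip by more than 10 mm) (distance of pointer_tip from where it was at the start of the episode above 0.01 m).
It fails at once if a bystander is shifted by more than 30 mm (distance of any of jar, bottle, empty_pot, dibber, trowel, secateurs from where it was at the start of the episode above 0.03 m).
It fails at once if a standing bystander is tipped over (angle between any of jar, bottle, empty_pot's own z axis and vertical above 0.5 rad).
It also fails if it takes over 61 s, if anything falls off the work surface, if the arm or the gripper's body presses on something with over 40 N, if the wrist force passes 120 N, or if a joint passes its speed limit or range.

## Robot

A 7-joint arm with a two-finger parallel gripper is mounted at the origin on the work surface. World frame = base frame: x ahead of the robot, y to its left, z up, the work surface at z = 0. Lengths are in m, angles in rad, forces in N, time in s.
With the tool pointing down it reaches from about 0.425 to 0.825 m from the base axis. Payload 3.6 kg.
Tool frame: the origin (TCP) lies at the very end of the fingers, on their centre line; the grasp point (between the pads) lies 19 mm behind it (grasp_offset is the distance from the TCP to the grasp point, in m); z points along the fingers, x is the direction in which the jaws open and shut, and the axes are right-handed (so a half turn about z gives the same grasp; the last joint's range is limited). The gripper opens to 93 mm and grips with 3 to 60 N. Pads are 15 mm wide; open, the fingers measure 128 mm over their backs; the gripper's body (75 mm by 188 mm) begins 65 mm behind the grasp point.
Start: joints at [1.089, 0.615, -0.013, 1.423, 0.008, 1.103, -0.04], TCP at [0.286, -0.584, 0.219] pointing down, gripper open.
Joint ranges: [-3.12, 3.12], [-0.3, 2.06], [-1.34, 1.32], [0.26, 2.42], [-1.36, 4.5], [0.01, 1.98], [-2.84, 2.84]. Speed limits (rad/s): [2.79, 2.79, 3.14, 3.14, 3.14, 3.14, 3.14].

## Interface

Orientations are given as a unit quaternion [x, y, z, w].
In Python, from plant import read_state, snapshot, camera_model, sign_off, grasp_offset gives the robot as it stands. The module is installed in compiled form; this text tells all that it offers.
- The arm moves only by the tool play_rows, never from a script. Its argument "targets" is a list of rows, each an object with "xyz": the shift along the world's x, y, z in m, a list of three; "twist": the turn, a rotation vector about the world's x, y, z in degrees, a list of three; "fingers": the opening in per cent of the stroke, from 0 (shut) to 100 (fully open). A call has 1 to 10 rows; each row is the pose to reach, as a shift and turn from the pose commanded when the call began; what a row does not reach only later rows make up. A row lasts 1/12 s, in which the tool goes at most 41.7 mm and 7.16 degrees, less where a joint would pass 70% of its speed; a pose out of reach is approached as far as the arm can. A call with a gripper value outside its range is refused whole. The fingers move at their own pace and stop on an object; the grip force is fixed at half the most. Time passes only in rows, so rows that repeat a pose let the fingers close. It gives the time, the measured TCP pose, the force and the opening at its end, in the units of the state.
- read_state(): the state, without advancing time (a new reading comes with each control period).
- snapshot(name): name is "side" or "top" or "wrist"; returns (picture, depth): 480x640x3 uint8, red, green, blue; 480x640 float32, m along the optical axis (not along the pixel's ray), 0 where there is no reading.
- camera_model(name): a dict with "fovy" (degrees; the focal length in pixels is half the picture's height over the tangent of half this angle, whatever the lens; pixels are square), "cx", "cy" (the principal point, pixels), "R" (3x3) and "t" (3): a world point X has camera coordinates R X + t; the wrist camera has in their place "T_tool_cam" (4x4, takes a point from camera to tool coordinates, whose origin is the TCP and whose axes are the tool frame's). Camera axes: x right, y down, z forward; pixel columns grow to the right and rows downward; lengths in m; the calibration is good to about 2 mm. A picture is of the moment at which its call begins: read the wrist's pose just before it. camera_model takes no time and is no camera call.
- sign_off(): hands the job in, once; it reports no verdict.
The state is a dict: "time": time; "q": joint angles; "qd": joint speeds; "joint_efforts": joint torques, N m; "ee_pos": TCP position; "ee_rot": TCP orientation; "ft_force": force on the tool from outside, world axes, zero at the start; "moment": the same for the moment, N m; "gripper_width": finger opening in m.
Only numpy, scipy, OpenCV 4.12 (cv2) and the standard library are available. Lean on these libraries where they do the work, as an engineer would, in place of code of your own. Each camera call takes 0.05 s, during which the arm holds its last target.

## Working session

There is one attempt and no reset: what is moved stays moved. The work goes in short steps, Python scripts to look and compute and a tool call to move; the robot and the scene stay as the last step left them, time stands still between calls to the robot, and variables do not carry over. Pictures are saved under pics/ and viewed, and the job is handed in when it is done.

Besides the shell and the picture viewer there is one more tool, called after "Emit:" in YAML: its name, and indented under it one key for each argument. play_rows: Moves the arm, as the interface text tells. Its arguments: {"type":"object","properties":{"targets":{"type":"array","items":{"type":"object","properties":{"xyz":{"type":"array","items":{"type":"number"}},"twist":{"type":"array","items":{"type":"number"}},"fingers":{"type":"number"}}}}},"required":["targets"]}

```bash
mkdir -p pics; cat > h.py <<'E'
import numpy as np, cv2
from plant import read_state, snapshot, camera_model, sign_off, grasp_offset
def cam(n):
    m=camera_model(n); f=240/np.tan(np.radians(m['fovy'])/2); return m,f
def pts(n,depth):
    m,f=cam(n); v,u=np.mgrid[0:480,0:640]
    P=np.stack([(u-m['cx'])/f*depth,(v-m['cy'])/f*depth,depth],-1)
    R=np.array(m['R']);t=np.array(m['t'])
    return (P-t)@R
def save(n,k):
    p,d=snapshot(n); cv2.imwrite(f'pics/{n}{k}.png',p[:,:,::-1]); np.save(f'{n}{k}.npy',d); return p,d
E
python3 - <<'E'
from h import *
for n in('side','top'): 
    p,d=save(n,0); print({k:(np.round(v,3).tolist() if not isinstance(v,str) else v) for k,v in camera_model(n).items()}, (d>0).mean())
print(read_state(), grasp_offset)
E
```

```text
{'fovy': 55.635, 'cx': 324.837, 'cy': 241.124, 'R': [[-0.993, -0.118, -0.005], [-0.089, 0.773, -0.628], [0.078, -0.623, -0.778]], 't': [0.553, 0.111, 1.181]} 0.9960384114583334
{'fovy': 44.668, 'cx': 324.714, 'cy': 226.958, 'R': [[0.009, -1.0, -0.001], [-0.996, -0.009, -0.09], [0.09, 0.001, -0.996]], 't': [-0.006, 0.556, 1.387]} 0.9959537760416667
{'time': 0.1, 'q': array([ 1.08849082,  0.61581975, -0.01262332,  1.42470663,  0.00811692,
        1.10338884, -0.04039744]), 'qd': array([ 0.00055897, -0.00100599,  0.00014745, -0.00282827, -0.00029738,
       -0.00054909, -0.00078099]), 'joint_efforts': array([ 1.39609110e-03, -4.60042727e+01,  2.10228818e-01, -1.66244835e+01,
       -6.11973368e-02,  1.70131942e-02,  1.00137174e-04]), 'ee_pos': array([ 0.28582425, -0.58300969,  0.21760939]), 'ee_rot': array([ 8.48603736e-01, -5.29027796e-01, -9.74060220e-04, -5.84685847e-04]), 'ft_force': array([-0.4675299 , -0.10484284, -0.02777605]), 'moment': array([ 0.00555705, -0.00805658, -0.01618462]), 'gripper_width': 0.09317516053427534} 0.0188
```

View pics/side0.png

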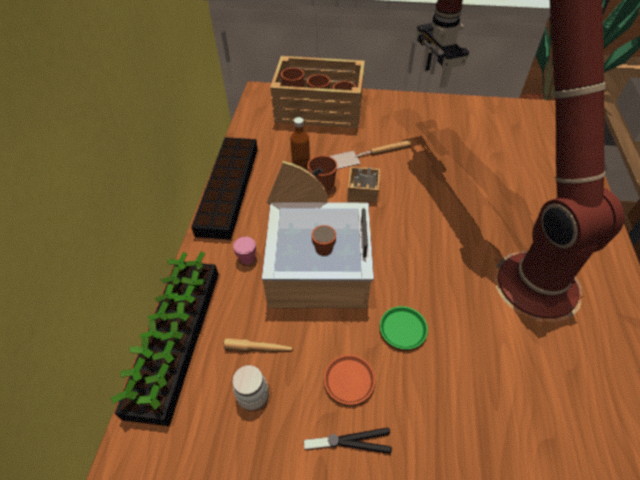

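View pics/top0.png

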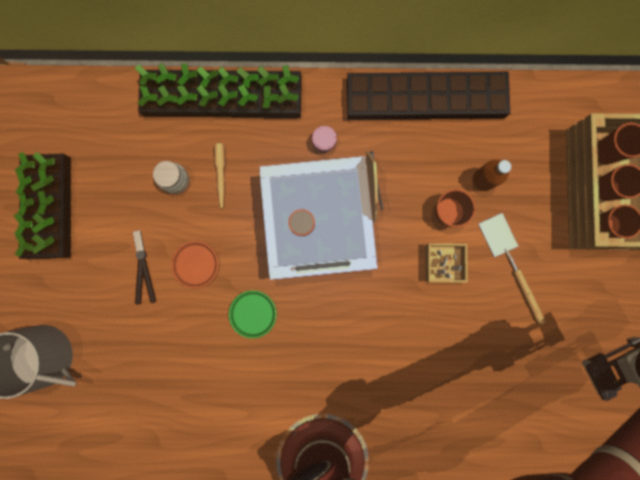

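The side view shows the pot on the cover at about (323,238), the terracotta saucer at (349,380), and a green look-alike at (403,328). In the top view the pot is at (301,222), the saucer at (195,264), the handle bar runs (295,267)–(349,264), and the pointer and quadrant are near (374,185).

```bash
python3 - <<'E'
from h import *
np.set_printoptions(precision=4,suppress=True)
p=cv2.imread('pics/top0.png'); d=np.load('top0.npy'); W=pts('top',d)
hsv=cv2.cvtColor(p,cv2.COLOR_BGR2HSV)
# saucer: height 4..20mm around pixel
z=W[...,2]
print('bench z',np.median(z[290:310,380:420]), 'cover z',z[200,280],z[250,330],'pot top',z[222,301])
def circ(mask,name):
    c,_=cv2.findContours(mask.astype(np.uint8),0,2); c=max(c,key=cv2.contourArea)
    (u,v),r=cv2.minEnclosingCircle(c); m=mask
    w=W[m]; print(name,'px',u,v,r,'mean',w.mean(0),'mid',(w.min(0)+w.max(0))/2,'ext',np.ptp(w,axis=0))
roi=np.zeros((480,640),bool); roi[230:300,160:228]=1
circ(roi&(z>0.004)&(z<0.03)&(hsv[...,1]>150)&(hsv[...,0]<12),'saucer')
roi[:]=0; roi[200:245,280:325]=1
circ(roi&(z>0.175)&(z<0.21),'pot')
roi[:]=0; roi[255:280,280:365]=1
m=roi&(z>0.155); print('bar n',m.sum()); circ(m,'bar')
w=W[m]; c=w-w.mean(0); u,s,vt=np.linalg.svd(c,full_matrices=False); print(vt[0],np.ptp(c@vt[0]))
# box cover outline
m=(z>0.12)&(z<0.14); m[:, :250]=0; m[:,390:]=0; m[:150]=0;m[285:]=0
cs,_=cv2.findContours(m.astype(np.uint8),0,2); c=max(cs,key=cv2.contourArea)
print(cv2.minAreaRect(W[m][:,:2].astype(np.float32)), cv2.minAreaRect(c))
big=cv2.resize(p[130:300,240:410],None,fx=3.5,fy=3.5,interpolation=2); cv2.imwrite('pics/topz.png',big)
s=cv2.imread('pics/side0.png'); cv2.imwrite('pics/sidez.png',cv2.resize(s[140:320,240:420],None,fx=3.3,fy=3.3,interpolation=2))
E
```

```text
bench z -0.0010507337983695379 cover z 0.1280791685955204 0.12780345134087528 pot top 0.18748000838525897
saucer px 194.54592895507812 264.1537170410156 24.324115753173828 mean [0.4636 0.3177 0.0091] mid [0.4644 0.315  0.0139] ext [0.1123 0.113  0.0198]
pot px 301.0 221.8333282470703 13.50421142578125 mean [0.5522 0.0502 0.1874] mid [0.5518 0.0502 0.186 ] ext [0.0562 0.0562 0.0194]
bar n 261
bar px 322.0 265.0 27.29478645324707 mean [0.4592 0.0043 0.2231] mid [0.4489 0.0044 0.7994] ext [0.0413 0.1161 1.2651]
[-0.0255 -0.0057  0.9997] 1.2656173322416764
((0.5778988003730774, 0.007425710558891296), (0.26789581775665283, 0.25967347621917725), 6.32185173034668) ((318.0792541503906, 216.79208374023438), (113.03622436523438, 109.25508117675781), 84.2894058227539)
```

View pics/topz.png

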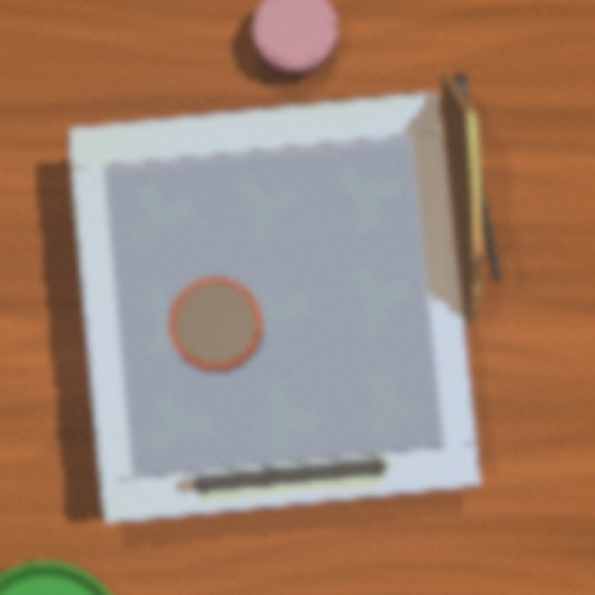

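View pics/sidez.png

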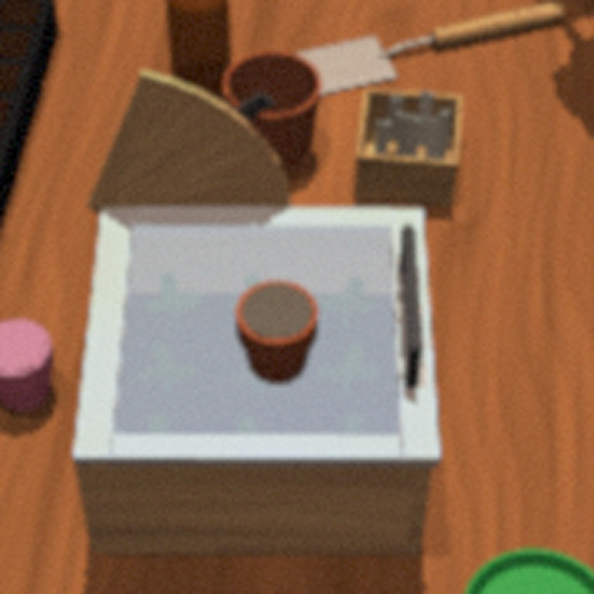

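```bash
cat >> h.py <<'E'
def ray(n,u,v):
    m,f=cam(n);R=np.array(m['R']);t=np.array(m['t'])
    D=np.array([(u-m['cx'])/f,(v-m['cy'])/f,1.])@R; return -t@R, D/np.linalg.norm(D)
def onplane(n,u,v,h):
    o,D=ray(n,u,v); return o+D*(h-o[2])/D[2]
E
python3 - <<'E'
from h import *
np.set_printoptions(precision=4,suppress=True)
p=cv2.imread('pics/top0.png'); d=np.load('top0.npy'); W=pts('top',d);z=W[...,2]
g=cv2.cvtColor(p,cv2.COLOR_BGR2GRAY); hsv=cv2.cvtColor(p,cv2.COLOR_BGR2HSV)
# frame edges: subpixel by saturation threshold
S=hsv[...,1].astype(float)
L=[];B=[];T=[];R=[]
def cross(a): # first crossing of 110 falling
    i=np.where((a[:-1]>=100)&(a[1:]<100))[0]; 
    if len(i)==0: return None
    i=i[0]; return i+(a[i]-100)/(a[i]-a[i+1])
for v in range(180,265): 
    c=cross(S[v,250:290]); L.append(onplane('top',250+c,v,.13)[:2]) if c is not None else 0
for v in range(235,262): 
    c=cross(S[v,390:360:-1]); R.append(onplane('top',390-c,v,.13)[:2]) if c is not None else 0
for u in range(280,370):
    c=cross(S[290:265:-1,u]); B.append(onplane('top',u,290-c,.13)[:2]) if c is not None else 0
for u in range(270,355):
    c=cross(S[145:185,u]); T.append(onplane('top',u,145+c,.13)[:2]) if c is not None else 0
for nm,e in(('L',L),('R',R),('B',B),('T',T)):
    e=np.float32(e); vx,vy,x,y=cv2.fitLine(e,cv2.DIST_HUBER,0,.001,.001).ravel(); print(nm,len(e),'ang',np.degrees(np.arctan2(vy,vx)),'pt',x,y)
m=(g<95)&(S<110); m[:255]=0;m[275:]=0;m[:,:285]=0;m[:,360:]=0
v,u=np.where(m); P=np.array([onplane('top',a,b,.175)[:2] for a,b in zip(u,v)]); print('bar',cv2.minAreaRect(P.astype(np.float32)),P.mean(0))
# pointer crops
cv2.imwrite('pics/tz.png',cv2.resize(p[140:220,345:395],None,fx=9,fy=7.4,interpolation=2)[:600])
s=cv2.imread('pics/side0.png'); cv2.imwrite('pics/sz.png',cv2.resize(s[150:210,270:350],None,fx=10,fy=10,interpolation=2))
E
```

```text
L 85 ang 6.2791843 pt 0.5264332 0.13550873
R 27 ang 6.087702 pt 0.50005287 -0.11516164
B 90 ang -83.72554 pt 0.44283557 -0.024718683
T 85 ang -83.69497 pt 0.6976709 0.034921132
bar ((0.45982009172439575, 0.004385344684123993), (0.004254143685102463, 0.10787250846624374), 7.650449275970459) [0.4588 0.0099]
```

View pics/tz.png

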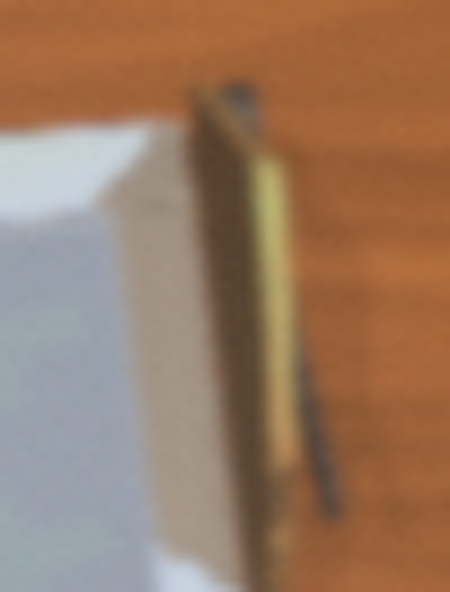

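View pics/sz.png

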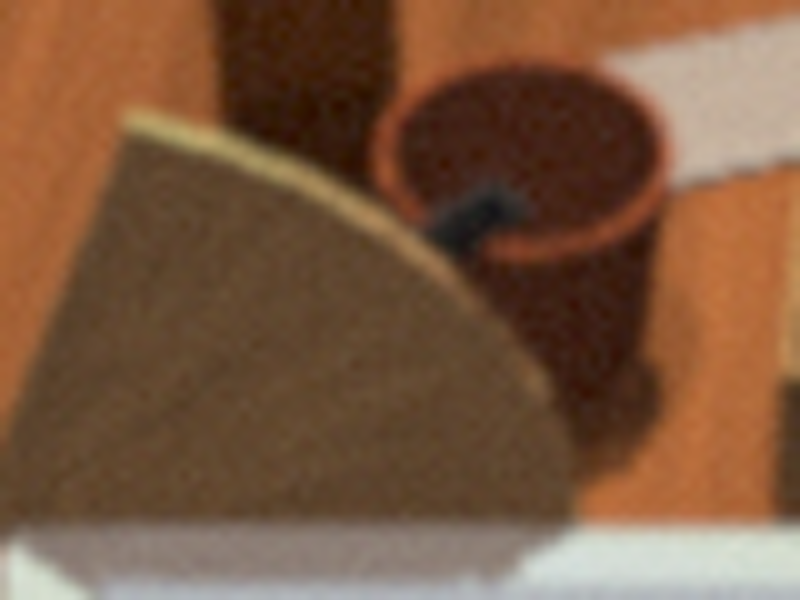

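```bash
python3 - <<'E'
from h import *
np.set_printoptions(precision=4,suppress=True)
ya=np.radians(6.2); ex=np.array([np.cos(ya),np.sin(ya),0]); ey=np.array([-np.sin(ya),np.cos(ya),0])
H=np.array([.6957,.0301,.12])
for n,u,v in(('side',320.2,169.7),('top',381.5,208.8)):
    o,D=ray(n,u,v); s=(-.134-(o-H)@ey)/(D@ey); X=o+s*D; r=X-H
    print(n,'planehit',X,'len',np.hypot(r@ex,r[2]),'ang',np.arctan2(r[2],-r@ex))
o1,d1=ray('side',320.2,169.7);o2,d2=ray('top',381.5,208.8)
A=np.c_[d1,-d2]; s=np.linalg.lstsq(A,o2-o1,rcond=None)[0]
a,b=o1+s[0]*d1,o2+s[1]*d2; X=(a+b)/2; r=X-H; print('tri',X,np.linalg.norm(a-b),'y',r@ey,'len',np.hypot(r@ex,r[2]),'ang',np.arctan2(r[2],-r@ex))
for n,u,v in(('side',320,170),('top',381,207)):
    d=np.load(n+'0.npy'); X=pts(n,d)[v-1:v+2,u-1:u+2].reshape(-1,3); r=X-H; print(np.c_[r@ex,r@ey,r[:,2],np.arctan2(r[:,2],-r@ex)])
from scipy.spatial.transform import Rotation as Ro
R=Ro.from_quat(read_state()['ee_rot']); print(R.as_matrix(), R.as_euler('ZYX',degrees=True))
E
```

```text
side planehit [ 0.5807 -0.1172  0.23  ] len 0.17045749547355873 ang 0.7014622445887816
top planehit [ 0.5759 -0.1177  0.2338] len 0.17663050590224105 ang 0.6999122521242219
tri [ 0.5787 -0.1181  0.2289] 0.00438996093075678 y -0.13473270463731765 len 0.17141093659301745 ang 0.6885475502558188
[[-0.1274 -0.1312  0.1148  0.7336]
 [-0.1298 -0.1334  0.1129  0.7158]
 [-0.1264 -0.3542 -0.0866 -0.6008]
 [-0.1273 -0.1327  0.1101  0.7134]
 [-0.1298 -0.1317  0.1111  0.7079]
 [-0.1322 -0.1327  0.1102  0.6948]
 [-0.1272 -0.1322  0.1073  0.7007]
 [-0.1297 -0.132   0.1075  0.6922]
 [-0.1322 -0.1329  0.1068  0.6795]]
[[-0.1286 -0.132   0.1099  0.7074]
 [-0.1296 -0.1332  0.1173  0.7355]
 [-0.1291 -0.136   0.1108  0.7095]
 [-0.1298 -0.1325  0.1031  0.671 ]
 [-0.1316 -0.133   0.1169  0.726 ]
 [-0.1315 -0.1354  0.1139  0.7138]
 [-0.1065 -0.1561 -0.1208 -0.8485]
 [-0.133  -0.1335  0.1105  0.6933]
 [-0.133  -0.1357  0.1093  0.6878]]
[[ 0.4403 -0.8979 -0.001 ]
 [-0.8979 -0.4403  0.002 ]
 [-0.0023  0.     -1.    ]] [-63.8796   0.1302 179.9978]
```

Emit:
play_rows:
  targets:
    - {"xyz": [0, 0, 0.02], "twist": [0, 0, 0], "fingers": 100}
    - {"xyz": [0.005, 0.01, 0.05], "twist": [0, 0, -2], "fingers": 100}
    - {"xyz": [0.015, 0.03, 0.08], "twist": [0, 0, -4], "fingers": 100}
    - {"xyz": [0.027, 0.06, 0.1], "twist": [0, 0, -6], "fingers": 100}
    - {"xyz": [0.04, 0.09, 0.12], "twist": [0, 0, -8], "fingers": 100}
    - {"xyz": [0.053, 0.125, 0.13], "twist": [0, 0, -10], "fingers": 100}
    - {"xyz": [0.067, 0.16, 0.14], "twist": [0, 0, -12], "fingers": 100}
    - {"xyz": [0.081, 0.195, 0.14], "twist": [0, 0, -14], "fingers": 100}
    - {"xyz": [0.095, 0.23, 0.14], "twist": [0, 0, -16], "fingers": 100}
    - {"xyz": [0.109, 0.26, 0.14], "twist": [0, 0, -18], "fingers": 100}

```text
time: 0.93
ee_pos: [0.3955, -0.3208, 0.3587]
ee_rot: [0.755, -0.655, -0.0, -0.0]
ft_force: [0.4, -0.4, 0.1]
gripper_width: 0.0928
```

Emit:
play_rows:
  targets:
    - {"xyz": [0.013, 0.033, 0], "twist": [0, 0, -1], "fingers": 100}
    - {"xyz": [0.028, 0.068, 0], "twist": [0, 0, -2], "fingers": 100}
    - {"xyz": [0.043, 0.103, 0], "twist": [0, 0, -2], "fingers": 100}
    - {"xyz": [0.058, 0.138, 0], "twist": [0, 0, -2], "fingers": 100}
    - {"xyz": [0.073, 0.173, 0], "twist": [0, 0, -2], "fingers": 100}
    - {"xyz": [0.088, 0.208, 0], "twist": [0, 0, -2], "fingers": 100}
    - {"xyz": [0.102, 0.243, 0], "twist": [0, 0, -2], "fingers": 100}
    - {"xyz": [0.116, 0.276, 0], "twist": [0, 0, -2], "fingers": 100}
    - {"xyz": [0.128, 0.305, 0], "twist": [0, 0, -2], "fingers": 100}
    - {"xyz": [0.138, 0.33, 0], "twist": [0, 0, -2], "fingers": 100}

```text
time: 1.77
ee_pos: [0.5333, 0.0093, 0.3581]
ee_rot: [0.745, -0.667, -0.001, -0.0]
ft_force: [-0.5, 0.3, -0.6]
gripper_width: 0.0931
```

Emit:
play_rows:
  targets:
    - {"xyz": [0.01, 0.02, -0.01], "twist": [0, 0, 0], "fingers": 100}
    - {"xyz": [0.0187, 0.041, -0.03], "twist": [0, 0, 0], "fingers": 100}
    - {"xyz": [0.0187, 0.041, -0.05], "twist": [0, 0, 0], "fingers": 100}
    - {"xyz": [0.0187, 0.041, -0.06], "twist": [0, 0, 0], "fingers": 100}
    - {"xyz": [0.0187, 0.041, -0.06], "twist": [0, 0, 0], "fingers": 100}

```text
time: 2.18
ee_pos: [0.55, 0.0466, 0.2957]
ee_rot: [0.744, -0.668, -0.002, 0.003]
ft_force: [-0.1, -0.3, 0.6]
gripper_width: 0.0932
```

```bash
python3 - <<'E'
from h import *
print(read_state()['ee_pos']); save('wrist',1); print(camera_model('wrist'))
E
```

```text
[0.549982   0.04659271 0.29570297]
{'fovy': 68.83762778748249, 'cx': 318.10104059719487, 'cy': 237.10370757500687, 'T_tool_cam': array([[ 9.99998829e-01, -1.52901658e-03, -5.73551420e-05,
        -3.30912295e-04],
       [ 1.49628173e-03,  9.69378242e-01,  2.45567882e-01,
        -6.74602771e-02],
       [-3.19878536e-04, -2.45567680e-01,  9.69379395e-01,
        -1.66521020e-01],
       [ 0.00000000e+00,  0.00000000e+00,  0.00000000e+00,
         1.00000000e+00]])}
```

View pics/wrist1.png

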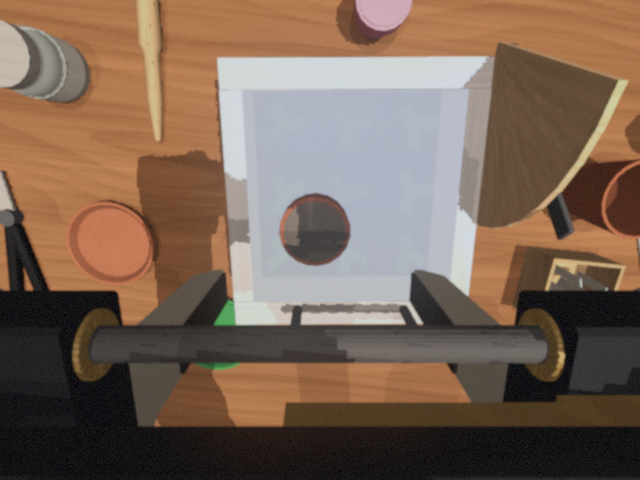

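Wrist view: pot top at (315,229), centred between the fingers, with the bar at row ~310 and the saucer at (111,242). Next I'll convert these to world coordinates.

```bash
cat >> h.py <<'E'
from scipy.spatial.transform import Rotation as Ro
def wpts(st,depth):
    m,f=cam('wrist'); v,u=np.mgrid[0:480,0:640]
    P=np.stack([(u-m['cx'])/f*depth,(v-m['cy'])/f*depth,depth],-1); T=m['T_tool_cam']
    P=P@T[:3,:3].T+T[:3,3]; return P@Ro.from_quat(st['ee_rot']).as_matrix().T+st['ee_pos']
E
python3 - <<'E'
from h import *
st=read_state(); d=np.load('wrist1.npy'); W=wpts(st,d); z=W[...,2]
roi=np.zeros((480,640),bool); roi[185:275,270:360]=1
m=roi&(z>.175)&(z<.2); w=W[m]; print('pot',(w.min(0)+w.max(0))/2,np.ptp(w,axis=0),w.mean(0))
print(W[150,350],W[240,110])
roi[:]=0; roi[190:295,55:165]=1
hsv=cv2.cvtColor(cv2.imread('pics/wrist1.png'),cv2.COLOR_BGR2HSV)
m=roi&(z>.010)&(z<.03)&(hsv[...,1]>110); w=W[m]; print('saucer',(np.percentile(w,1,axis=0)+np.percentile(w,99,axis=0))/2,np.ptp(w,axis=0))
E
```

```text
pot [0.55284887 0.0492891  0.18419002] [0.05751244 0.05745108 0.01837089] [0.55418432 0.04936476 0.19059698]
[0.61916118 0.02398764 0.13161981] [0.46917341 0.31943532 0.00773395]
saucer [0.46596362 0.31401859 0.01478364] [0.11443574 0.11424928 0.01006288]
```

Emit:
play_rows:
  targets:
    - {"xyz": [0.001, 0.0025, -0.02], "twist": [0, 0, 0], "fingers": 100}
    - {"xyz": [0.0015, 0.0025, -0.045], "twist": [0, 0, 0], "fingers": 100}
    - {"xyz": [0.0015, 0.0025, -0.07], "twist": [0, 0, 0], "fingers": 100}
    - {"xyz": [0.0015, 0.0025, -0.095], "twist": [0, 0, 0], "fingers": 100}
    - {"xyz": [0.0015, 0.0025, -0.115], "twist": [0, 0, 0], "fingers": 100}
    - {"xyz": [0.0015, 0.0025, -0.128], "twist": [0, 0, 0], "fingers": 100}
    - {"xyz": [0.0015, 0.0025, -0.137], "twist": [0, 0, 0], "fingers": 100}
    - {"xyz": [0.0015, 0.0025, -0.137], "twist": [0, 0, 0], "fingers": 100}
    - {"xyz": [0.0015, 0.0025, -0.137], "twist": [0, 0, 0], "fingers": 100}

```text
time: 2.98
ee_pos: [0.5542, 0.0493, 0.1626]
ee_rot: [0.743, -0.669, 0.001, -0.001]
ft_force: [0.3, -0.1, 0.3]
gripper_width: 0.0932
```

Emit:
play_rows:
  targets:
    - {"xyz": [0, 0, 0], "twist": [0, 0, 0], "fingers": 70}
    - {"xyz": [0, 0, 0], "twist": [0, 0, 0], "fingers": 40}
    - {"xyz": [0, 0, 0], "twist": [0, 0, 0], "fingers": 40}
    - {"xyz": [0, 0, 0], "twist": [0, 0, 0], "fingers": 30}
    - {"xyz": [0, 0, 0], "twist": [0, 0, 0], "fingers": 30}
    - {"xyz": [0, 0, 0], "twist": [0, 0, 0], "fingers": 30}

```text
time: 3.48
ee_pos: [0.5534, 0.0499, 0.1619]
ee_rot: [0.744, -0.668, 0.0, -0.0]
ft_force: [-0.9, 0.5, 0.0]
gripper_width: 0.0578
```

Emit:
play_rows:
  targets:
    - {"xyz": [0, 0, 0.01], "twist": [0, 0, 0], "fingers": 30}
    - {"xyz": [0, 0, 0.03], "twist": [0, 0, 0], "fingers": 30}
    - {"xyz": [0, 0, 0.055], "twist": [0, 0, 0], "fingers": 30}
    - {"xyz": [0, 0, 0.075], "twist": [0, 0, 0], "fingers": 30}
    - {"xyz": [-0.003, 0.01, 0.085], "twist": [0, 0, 0], "fingers": 30}
    - {"xyz": [-0.01, 0.03, 0.09], "twist": [0, 0, 0], "fingers": 30}
    - {"xyz": [-0.018, 0.055, 0.09], "twist": [0, 0, 0], "fingers": 30}
    - {"xyz": [-0.027, 0.08, 0.09], "twist": [0, 0, 0], "fingers": 30}
    - {"xyz": [-0.035, 0.105, 0.09], "twist": [0, 0, 0], "fingers": 30}
    - {"xyz": [-0.043, 0.13, 0.09], "twist": [0, 0, 0], "fingers": 30}

```text
time: 4.32
ee_pos: [0.5082, 0.1815, 0.2507]
ee_rot: [0.744, -0.668, -0.001, 0.001]
ft_force: [1.0, -0.2, -4.6]
gripper_width: 0.0565
```

Emit:
play_rows:
  targets:
    - {"xyz": [-0.009, 0.025, 0], "twist": [0, 0, 0], "fingers": 30}
    - {"xyz": [-0.018, 0.05, 0], "twist": [0, 0, 0], "fingers": 30}
    - {"xyz": [-0.026, 0.075, 0], "twist": [0, 0, 0], "fingers": 30}
    - {"xyz": [-0.033, 0.1, 0], "twist": [0, 0, 0], "fingers": 30}
    - {"xyz": [-0.04, 0.12, 0], "twist": [0, 0, 0], "fingers": 30}
    - {"xyz": [-0.045, 0.133, 0], "twist": [0, 0, 0], "fingers": 30}
    - {"xyz": [-0.045, 0.134, -0.01], "twist": [0, 0, 0], "fingers": 30}
    - {"xyz": [-0.045, 0.134, -0.03], "twist": [0, 0, 0], "fingers": 30}
    - {"xyz": [-0.045, 0.134, -0.055], "twist": [0, 0, 0], "fingers": 30}
    - {"xyz": [-0.045, 0.134, -0.08], "twist": [0, 0, 0], "fingers": 30}

```text
time: 5.15
ee_pos: [0.465, 0.3124, 0.1699]
ee_rot: [0.744, -0.669, 0.0, 0.001]
ft_force: [-0.2, -0.9, -5.2]
gripper_width: 0.0563
```

```bash
python3 - <<'E'
from h import *
p,d=save('side',2); cv2.imwrite('pics/s2z.png',cv2.resize(p[240:440,260:440,::-1],None,fx=3,fy=3))
E
```

```text
(no output)
```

View pics/s2z.png

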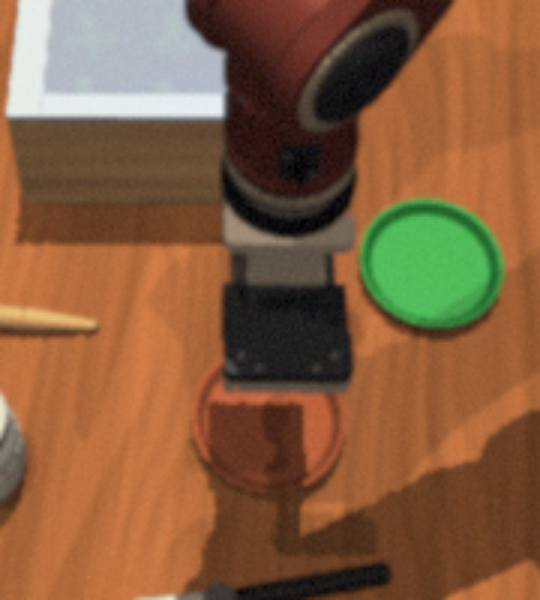

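The arm hides the pot in the side view, though the saucer below is clear. I'll lower slowly and watch the force.

Emit:
play_rows:
  targets:
    - {"xyz": [0, 0.001, -0.02], "twist": [0, 0, 0], "fingers": 30}
    - {"xyz": [0, 0.002, -0.04], "twist": [0, 0, 0], "fingers": 30}
    - {"xyz": [0, 0.002, -0.06], "twist": [0, 0, 0], "fingers": 30}
    - {"xyz": [0, 0.002, -0.08], "twist": [0, 0, 0], "fingers": 30}
    - {"xyz": [0, 0.002, -0.095], "twist": [0, 0, 0], "fingers": 30}
    - {"xyz": [0, 0.002, -0.107], "twist": [0, 0, 0], "fingers": 30}
    - {"xyz": [0, 0.002, -0.115], "twist": [0, 0, 0], "fingers": 30}
    - {"xyz": [0, 0.002, -0.12], "twist": [0, 0, 0], "fingers": 30}
    - {"xyz": [0, 0.002, -0.12], "twist": [0, 0, 0], "fingers": 30}

```text
time: 5.95
ee_pos: [0.465, 0.3151, 0.0508]
ee_rot: [0.744, -0.669, -0.0, 0.001]
ft_force: [0.8, 0.1, -4.7]
gripper_width: 0.0563
```

```bash
python3 - <<'E'
from h import *
save('wrist',3);save('top',3); print(read_state()['ee_pos'],read_state()['ft_force'])
E
```

```text
[0.46574483 0.31595442 0.05208549] [ 0.24429899 -0.23197206 -4.93220097]
```

View pics/wrist3.png

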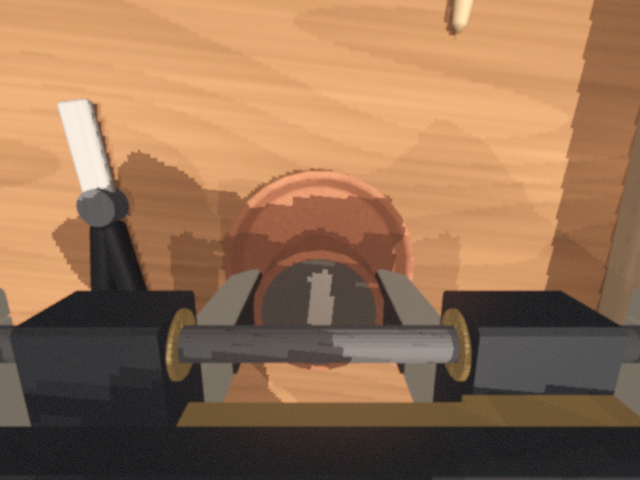

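Wrist view: the pot is upright in the fingers, top at about (319,300), with the saucer rim around it. I'll lower to contact.

```bash
python3 - <<'E'
from h import *
st=read_state(); W=wpts(st,np.load('wrist3.npy'))
print(W[285,290],W[300,345],W[280,340],W[320,300],'rim',W[172,318],W[255,410],W[255,228])
E
```

```text
[0.47550913 0.32938051 0.07922266] [0.47130799 0.30532382 0.07964933] [0.47954882 0.30838264 0.07807055] [0.45989962 0.32364517 0.07961288] rim [0.52000214 0.3221092  0.0186619 ] [0.47694428 0.26209216 0.01760215] [0.46546098 0.37068201 0.01746565]
```

Emit:
play_rows:
  targets:
    - {"xyz": [0, -0.001, -0.004], "twist": [0, 0, 0], "fingers": 30}
    - {"xyz": [0, -0.001, -0.008], "twist": [0, 0, 0], "fingers": 30}
    - {"xyz": [0, -0.001, -0.01], "twist": [0, 0, 0], "fingers": 30}
    - {"xyz": [0, -0.001, -0.012], "twist": [0, 0, 0], "fingers": 30}
    - {"xyz": [0, -0.001, -0.012], "twist": [0, 0, 0], "fingers": 30}

```text
time: 6.47
ee_pos: [0.4651, 0.3147, 0.0392]
ee_rot: [0.744, -0.668, -0.0, 0.0]
ft_force: [0.1, -0.2, -4.2]
gripper_width: 0.0568
```

Emit:
play_rows:
  targets:
    - {"xyz": [0, 0, -0.001], "twist": [0, 0, 0], "fingers": 30}
    - {"xyz": [0, 0, -0.0015], "twist": [0, 0, 0], "fingers": 30}
    - {"xyz": [0, 0, -0.0015], "twist": [0, 0, 0], "fingers": 30}

```text
time: 6.72
ee_pos: [0.4653, 0.3149, 0.0381]
ee_rot: [0.744, -0.668, -0.0, -0.0]
ft_force: [0.4, -0.6, -5.1]
gripper_width: 0.0565
```

Emit:
play_rows:
  targets:
    - {"xyz": [0, 0, -0.001], "twist": [0, 0, 0], "fingers": 30}
    - {"xyz": [0, 0, -0.002], "twist": [0, 0, 0], "fingers": 30}
    - {"xyz": [0, 0, -0.002], "twist": [0, 0, 0], "fingers": 30}

```text
time: 6.97
ee_pos: [0.4655, 0.315, 0.0378]
ee_rot: [0.744, -0.668, 0.0, -0.0]
ft_force: [-2.5, -1.6, 6.5]
gripper_width: 0.0565
```

Contact is felt. Releasing now, then retreating upward.

Emit:
play_rows:
  targets:
    - {"xyz": [0, 0, 0.001], "twist": [0, 0, 0], "fingers": 65}
    - {"xyz": [0, 0, 0.001], "twist": [0, 0, 0], "fingers": 75}
    - {"xyz": [0, 0, 0.001], "twist": [0, 0, 0], "fingers": 90}
    - {"xyz": [0, 0, 0.001], "twist": [0, 0, 0], "fingers": 90}
    - {"xyz": [0, 0, 0.01], "twist": [0, 0, 0], "fingers": 90}
    - {"xyz": [0, 0, 0.03], "twist": [0, 0, 0], "fingers": 90}
    - {"xyz": [0, 0, 0.06], "twist": [0, 0, 0], "fingers": 90}
    - {"xyz": [0, 0, 0.1], "twist": [0, 0, 0], "fingers": 90}
    - {"xyz": [0, 0, 0.14], "twist": [0, 0, 0], "fingers": 90}
    - {"xyz": [0, 0, 0.16], "twist": [0, 0, 0], "fingers": 90}

```text
time: 7.8
ee_pos: [0.467, 0.3165, 0.2017]
ee_rot: [0.744, -0.668, 0.001, -0.004]
ft_force: [0.4, 0.9, 0.5]
gripper_width: 0.0836
```

```bash
python3 - <<'E'
from h import *
save('wrist',4); st=read_state(); W=wpts(st,np.load('wrist4.npy')); z=W[...,2]; print(st['ee_pos'],st['ft_force'])
for a,b in((.055,.075),(.01,.02)):
    m=(z>a)&(z<b)&(np.hypot(W[...,0]-.465,W[...,1]-.3145)<.07); w=W[m]; print((w.min(0)+w.max(0))/2,np.ptp(w,axis=0),w.mean(0))
E
```

```text
[0.46847616 0.31760143 0.20430173] [0.38522824 1.03721428 2.75922161]
[0.46560033 0.31629935 0.0626332 ] [0.05741049 0.05678833 0.01470656] [0.46657561 0.31632369 0.06747742]
[0.4649808  0.31588757 0.01499958] [0.11427407 0.11414921 0.00999913] [0.46566381 0.31643655 0.01546916]
```

View pics/wrist4.png

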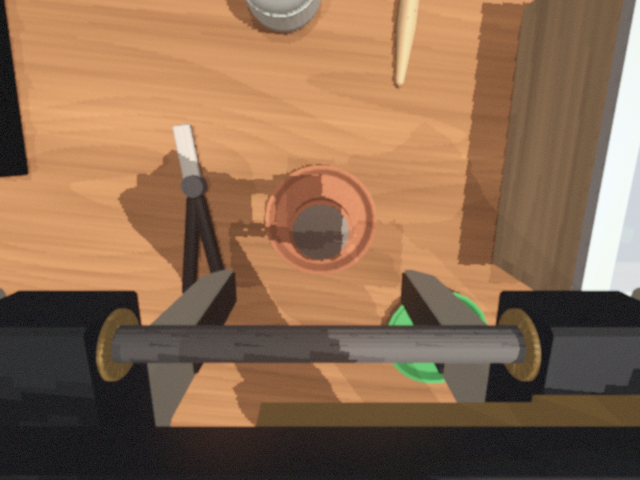

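Pot is upright in the saucer, within 1–2 mm of its centre, top at z≈0.065. Next comes the bar, with the gripper turned +90°.

Emit:
play_rows:
  targets:
    - {"xyz": [0, 0, 0.02], "twist": [0, 0, 3], "fingers": 75}
    - {"xyz": [0, -0.01, 0.04], "twist": [0, 0, 9], "fingers": 70}
    - {"xyz": [-0.001, -0.03, 0.055], "twist": [0, 0, 15], "fingers": 65}
    - {"xyz": [-0.002, -0.055, 0.06], "twist": [0, 0, 21], "fingers": 60}
    - {"xyz": [-0.003, -0.08, 0.06], "twist": [0, 0, 27], "fingers": 60}
    - {"xyz": [-0.004, -0.105, 0.06], "twist": [0, 0, 33], "fingers": 60}
    - {"xyz": [-0.004, -0.13, 0.06], "twist": [0, 0, 39], "fingers": 60}
    - {"xyz": [-0.005, -0.155, 0.06], "twist": [0, 0, 45], "fingers": 60}
    - {"xyz": [-0.006, -0.18, 0.06], "twist": [0, 0, 51], "fingers": 60}
    - {"xyz": [-0.006, -0.205, 0.06], "twist": [0, 0, 57], "fingers": 60}

```text
time: 8.68
ee_pos: [0.4588, 0.1086, 0.2563]
ee_rot: [0.973, -0.23, 0.0, 0.0]
ft_force: [0.2, -0.6, -0.5]
gripper_width: 0.0561
```

Emit:
play_rows:
  targets:
    - {"xyz": [0, -0.025, 0], "twist": [0, 0, 6], "fingers": 60}
    - {"xyz": [0, -0.05, 0], "twist": [0, 0, 12], "fingers": 60}
    - {"xyz": [0, -0.07, 0], "twist": [0, 0, 18], "fingers": 60}
    - {"xyz": [0, -0.09, 0], "twist": [0, 0, 24], "fingers": 60}
    - {"xyz": [0, -0.102, 0], "twist": [0, 0, 29], "fingers": 60}
    - {"xyz": [0, -0.106, 0], "twist": [0, 0, 33], "fingers": 60}
    - {"xyz": [0, -0.106, 0], "twist": [0, 0, 33], "fingers": 60}
    - {"xyz": [0, -0.106, 0], "twist": [0, 0, 33], "fingers": 60}

```text
time: 9.35
ee_pos: [0.4592, 0.0039, 0.2563]
ee_rot: [0.999, 0.052, 0.0, -0.0]
ft_force: [0.1, 0.1, 0.0]
gripper_width: 0.0556
```

```bash
python3 - <<'E'
from h import *
save('wrist',5); st=read_state(); print(st['ee_pos'],Ro.from_quat(st['ee_rot']).as_euler('ZYX',degrees=True),st['q'],st['gripper_width'],st['time'])
p,d=save('side',5); 
E
```

```text
[0.45923104 0.00440153 0.25632223] [ 6.05332927e+00 -1.38542200e-02 -1.79982443e+02] [ 0.37223186  0.32045699 -0.56968275  1.87916976  0.20307709  0.99911748
 -0.17924208] 0.05564396712232686 9.4
```

View pics/wrist5.png

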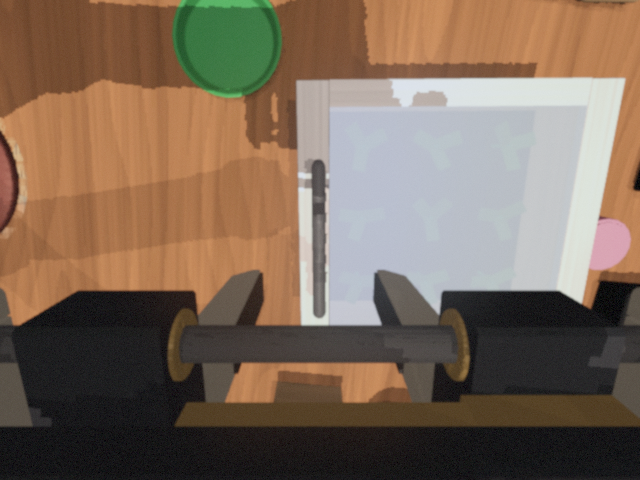

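View pics/side5.png

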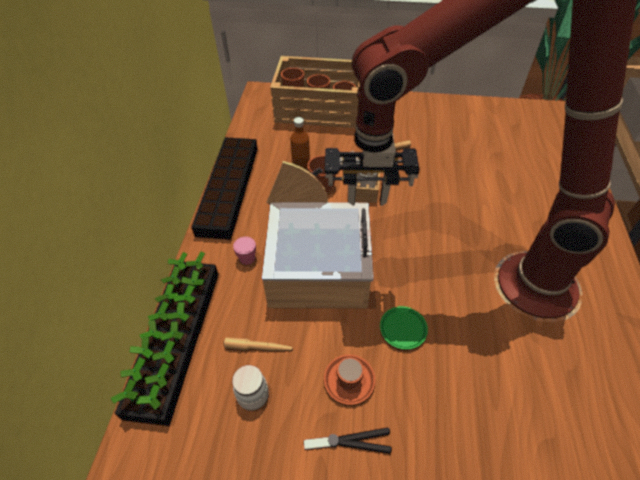

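Wrist view: bar runs (319,160)–(320,318), vertical and centred between the jaws. The side view shows the pot standing in the saucer at (349,376).

```bash
python3 - <<'E'
from h import *
st=read_state(); W=wpts(st,np.load('wrist5.npy')); z=W[...,2]
m=(z>.160)&(z<.19); m[:150]=0;m[325:]=0;m[:,:295]=0;m[:,345:]=0
w=W[m]; print(m.sum(),(w.min(0)+w.max(0))/2,np.ptp(w,axis=0),cv2.minAreaRect(w[:,:2].astype(np.float32)),np.median(w,0))
E
```

```text
2082 [0.45935543 0.00490191 0.17104293] [0.02139452 0.11794432 0.01748854] ((0.4591373801231384, 0.004905365407466888), (0.009590782225131989, 0.11851996928453445), 6.312437057495117) [0.45885564 0.01060109 0.17672255]
```

Emit:
play_rows:
  targets:
    - {"xyz": [0, 0, -0.015], "twist": [0, 0, 0], "fingers": 60}
    - {"xyz": [0, 0, -0.035], "twist": [0, 0, 0], "fingers": 60}
    - {"xyz": [0, 0, -0.055], "twist": [0, 0, 0], "fingers": 60}
    - {"xyz": [0, 0, -0.075], "twist": [0, 0, 0], "fingers": 60}
    - {"xyz": [0, 0, -0.09], "twist": [0, 0, 0], "fingers": 60}
    - {"xyz": [0, 0, -0.099], "twist": [0, 0, 0], "fingers": 60}
    - {"xyz": [0, 0, -0.103], "twist": [0, 0, 0], "fingers": 60}
    - {"xyz": [0, 0, -0.103], "twist": [0, 0, 0], "fingers": 60}

```text
time: 10.12
ee_pos: [0.4591, 0.0044, 0.1527]
ee_rot: [0.999, 0.054, -0.001, -0.0]
ft_force: [0.1, 0.4, -0.9]
gripper_width: 0.0557
```

Emit:
play_rows:
  targets:
    - {"xyz": [0, 0, 0], "twist": [0, 0, 0], "fingers": 30}
    - {"xyz": [0, 0, 0], "twist": [0, 0, 0], "fingers": 10}
    - {"xyz": [0, 0, 0], "twist": [0, 0, 0], "fingers": 0}
    - {"xyz": [0, 0, 0], "twist": [0, 0, 0], "fingers": 0}
    - {"xyz": [0, 0, 0], "twist": [0, 0, 0], "fingers": 0}
    - {"xyz": [0, 0, 0], "twist": [0, 0, 0], "fingers": 0}
    - {"xyz": [0, 0, 0], "twist": [0, 0, 0], "fingers": 0}

```text
time: 10.7
ee_pos: [0.4594, 0.0038, 0.1533]
ee_rot: [0.999, 0.053, 0.0, 0.0]
ft_force: [0.9, 0.8, -0.1]
gripper_width: 0.0135
```

```bash
python3 - <<'E'
from h import *
st=read_state(); print(st['ee_pos'],st['gripper_width'],st['ft_force'])
# arc table
a0=np.arctan2(.052,.238); r=np.hypot(.052,.238); c,s=np.cos(np.radians(6.2)),np.sin(np.radians(6.2))
for a in np.arange(0.05,.751,.05):
    dx=r*(np.cos(a0)-np.cos(a0+a)); dz=r*(np.sin(a0+a)-np.sin(a0)); print(round(a,2),np.round([dx*c,dx*s,dz],4))
E
```

```text
[0.45938831 0.00384789 0.15327901] 0.013503403842419454 [ 0.92972847  0.81333469 -0.14878484]
0.05 [0.0029 0.0003 0.0118]
0.1 [0.0063 0.0007 0.0235]
0.15 [0.0104 0.0011 0.035 ]
0.2 [0.015  0.0016 0.0462]
0.25 [0.0201 0.0022 0.0573]
0.3 [0.0258 0.0028 0.068 ]
0.35 [0.0321 0.0035 0.0785]
0.4 [0.0388 0.0042 0.0886]
0.45 [0.046  0.005  0.0983]
0.5 [0.0537 0.0058 0.1077]
0.55 [0.0619 0.0067 0.1167]
0.6 [0.0705 0.0077 0.1253]
0.65 [0.0795 0.0086 0.1334]
0.7 [0.0889 0.0097 0.1411]
0.75 [0.0987 0.0107 0.1483]
```

Emit:
play_rows:
  targets:
    - {"xyz": [0, 0, 0], "twist": [0, 0, 0], "fingers": 0}
    - {"xyz": [0, 0, 0], "twist": [0, 0, 0], "fingers": 0}
    - {"xyz": [0.0014, 0.0001, 0.006], "twist": [0, 0, 0], "fingers": 0}
    - {"xyz": [0.0029, 0.0003, 0.0118], "twist": [0, 0, 0], "fingers": 0}
    - {"xyz": [0.0046, 0.0005, 0.0177], "twist": [0, 0, 0], "fingers": 0}
    - {"xyz": [0.0063, 0.0007, 0.0235], "twist": [0, 0, 0], "fingers": 0}
    - {"xyz": [0.0083, 0.0009, 0.0293], "twist": [0, 0, 0], "fingers": 0}
    - {"xyz": [0.0104, 0.0011, 0.035], "twist": [0, 0, 0], "fingers": 0}
    - {"xyz": [0.0127, 0.0013, 0.0406], "twist": [0, 0, 0], "fingers": 0}
    - {"xyz": [0.015, 0.0016, 0.0462], "twist": [0, 0, 0], "fingers": 0}

```text
time: 11.53
ee_pos: [0.4743, 0.0055, 0.1998]
ee_rot: [0.999, 0.053, -0.0, 0.0]
ft_force: [2.2, -0.5, -3.9]
gripper_width: 0.0091
```

Emit:
play_rows:
  targets:
    - {"xyz": [0.0025, 0.0003, 0.0056], "twist": [0, 0, 0], "fingers": 0}
    - {"xyz": [0.0051, 0.0006, 0.0111], "twist": [0, 0, 0], "fingers": 0}
    - {"xyz": [0.0079, 0.0009, 0.0165], "twist": [0, 0, 0], "fingers": 0}
    - {"xyz": [0.0108, 0.0012, 0.0218], "twist": [0, 0, 0], "fingers": 0}
    - {"xyz": [0.0139, 0.0015, 0.0271], "twist": [0, 0, 0], "fingers": 0}
    - {"xyz": [0.0171, 0.0019, 0.0323], "twist": [0, 0, 0], "fingers": 0}
    - {"xyz": [0.0204, 0.0022, 0.0374], "twist": [0, 0, 0], "fingers": 0}
    - {"xyz": [0.0238, 0.0026, 0.0424], "twist": [0, 0, 0], "fingers": 0}
    - {"xyz": [0.0274, 0.003, 0.0473], "twist": [0, 0, 0], "fingers": 0}
    - {"xyz": [0.031, 0.0034, 0.0521], "twist": [0, 0, 0], "fingers": 0}

```text
time: 12.37
ee_pos: [0.5042, 0.0088, 0.2518]
ee_rot: [0.999, 0.053, -0.002, 0.0]
ft_force: [-4.4, -0.4, 0.4]
gripper_width: 0.009
```

Emit:
play_rows:
  targets:
    - {"xyz": [0.0038, 0.0004, 0.0047], "twist": [0, 0, 0], "fingers": 0}
    - {"xyz": [0.0077, 0.0008, 0.0094], "twist": [0, 0, 0], "fingers": 0}
    - {"xyz": [0.0118, 0.0013, 0.0139], "twist": [0, 0, 0], "fingers": 0}
    - {"xyz": [0.0159, 0.0017, 0.0184], "twist": [0, 0, 0], "fingers": 0}
    - {"xyz": [0.0202, 0.0022, 0.0228], "twist": [0, 0, 0], "fingers": 0}
    - {"xyz": [0.0245, 0.0027, 0.027], "twist": [0, 0, 0], "fingers": 0}
    - {"xyz": [0.029, 0.0031, 0.0311], "twist": [0, 0, 0], "fingers": 0}
    - {"xyz": [0.0335, 0.0036, 0.0351], "twist": [0, 0, 0], "fingers": 0}
    - {"xyz": [0.0335, 0.0036, 0.0351], "twist": [0, 0, 0], "fingers": 0}

```text
time: 13.12
ee_pos: [0.5379, 0.0125, 0.2885]
ee_rot: [0.999, 0.053, -0.001, 0.0]
ft_force: [-8.4, -1.8, 6.9]
gripper_width: 0.0088
```

```bash
python3 - <<'E'
from h import *
save('side',6);save('top',6);save('wrist',6); st=read_state(); print(st['ee_pos'],st['gripper_width'],st['ft_force'],st['time'])
E
```

```text
[0.5372898  0.01245762 0.28797478] 0.008577717229751288 [-7.3929047  -1.64235178  6.50569143] 13.2667
```

View pics/side6.png

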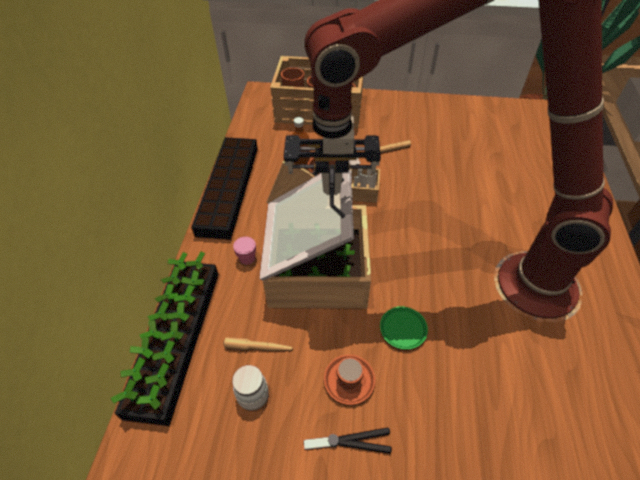

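View pics/wrist6.png

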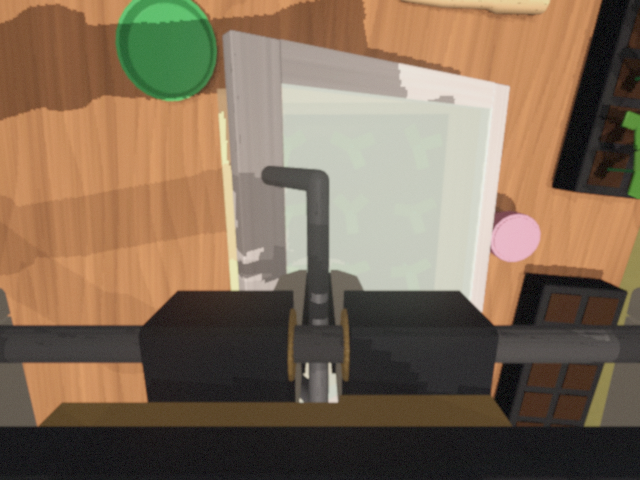

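View pics/top6.png

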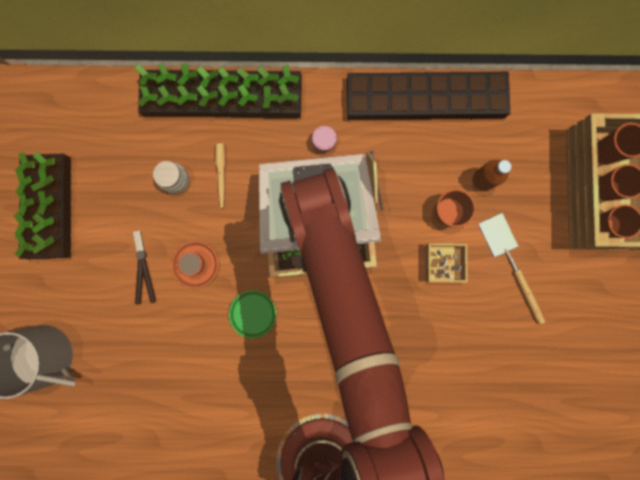

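Cover is raised to about 0.65 rad with the bar held, the arc having been stopped one step short. I'll measure its plane from depth. The pot is still in the saucer and the bystanders look unmoved.

```bash
cat > ang.py <<'E'
from h import *
import sys
k=sys.argv[1]
ya=np.radians(6.2); ex=np.array([np.cos(ya),np.sin(ya),0]); ey=np.array([-np.sin(ya),np.cos(ya),0])
H=np.array([.6957,.0301,.12]); st=read_state()
def fit(w,nm,a0=.66):
    r=w-H; x,y,z=r@ex,r@ey,r[:,2]
    pred=np.c_[-np.cos(a0)*np.ones(1),np.sin(a0)]
    u=-x*np.cos(a0)+z*np.sin(a0); nn=x*np.sin(a0)+z*np.cos(a0)
    m=(abs(nn-.008)<.025)&(u>.01)&(u<.25)&(abs(y)<.115)
    for i in range(6):
        A=np.c_[u[m],y[m],np.ones(m.sum())]; c=np.linalg.lstsq(A,nn[m],rcond=None)[0]
        res=nn-np.c_[u,y,np.ones(len(u))]@c; m=(abs(res)<.006-.0006*i)&(u>.01)&(u<.25)&(abs(y)<.115)
    print(nm,m.sum(),'cover angle',a0+np.arctan(c[0]),'c',c.round(4),'rms',res[m].std())
for n in('side','top'):
    fit(pts(n,np.load(f'{n}{k}.npy')).reshape(-1,3),n)
fit(wpts(st,np.load(f'wrist{k}.npy')).reshape(-1,3),'wrist')
b=st['ee_pos']+np.array([0,0,.0188])-H; print('bar ang',np.arctan2(b[2],-b@ex)-np.arctan2(.052,.238),np.hypot(b[2],b@ex),.2436)
E
python3 ang.py 6
```

```text
side 5126 cover angle 0.6431620799376149 c [-0.0168 -0.0015  0.01  ] rms 0.001072889464608736
top 3639 cover angle 0.6409728889411946 c [-0.019  -0.0009  0.0105] rms 0.001417850853814819
wrist 50431 cover angle 0.6393951308947058 c [-0.0206 -0.0011  0.0107] rms 0.0004893155083792167
bar ang 0.6492387994357073 0.24553956532030058 0.2436
```

```bash
python3 - <<'E'
from h import *
ya=np.radians(6.2); ex=np.array([np.cos(ya),np.sin(ya),0]); ey=np.array([-np.sin(ya),np.cos(ya),0]); H=np.array([.6957,.0301,.12])
q=np.array([.744,-.668,-.002,.003]); st=dict(ee_pos=np.array([.549982,.046593,.295703]),ee_rot=q/np.linalg.norm(q))
W=wpts(st,np.load('wrist1.npy')); r=W-H; x,y,z=r@ex,r@ey,r[...,2]
m=(abs(y+.134)<.012)&(z>.03); m[:185]=0;m[:,:540]=0;m[:,580:]=0;m[245:]=0
g=cv2.imread('pics/wrist1.png').max(2); m&=g<75
print(m.sum(), x[m].mean(),z[m].mean(),'ang mean',np.arctan2(z[m].mean(),-x[m].mean()),'rad',np.hypot(x[m],z[m]).min(),np.hypot(x[m],z[m]).max())
E
```

```text
498 -0.12216407160207843 0.10578588089728072 ang mean 0.713671480259234 rad 0.14734084988358467 0.17525103017190147
```

Emit:
play_rows:
  targets:
    - {"xyz": [0.003, 0.0003, 0.0035], "twist": [0, 0, 0], "fingers": 0}
    - {"xyz": [0.0065, 0.0007, 0.0068], "twist": [0, 0, 0], "fingers": 0}
    - {"xyz": [0.0098, 0.0011, 0.0099], "twist": [0, 0, 0], "fingers": 0}
    - {"xyz": [0.0098, 0.0011, 0.0099], "twist": [0, 0, 0], "fingers": 0}
    - {"xyz": [0.0098, 0.0011, 0.0099], "twist": [0, 0, 0], "fingers": 0}
    - {"xyz": [0.0098, 0.0011, 0.0099], "twist": [0, 0, 0], "fingers": 0}

```text
time: 13.77
ee_pos: [0.5482, 0.0137, 0.2972]
ee_rot: [0.999, 0.053, -0.0, 0.0]
ft_force: [-6.3, 0.3, 5.2]
gripper_width: 0.0089
```

```bash
python3 - <<'E'
from h import *
save('side',7);save('top',7);save('wrist',7); st=read_state(); print(st['ee_pos'],st['gripper_width'],st['ft_force'],st['time'])
s=cv2.imread('pics/side7.png'); cv2.imwrite('pics/s7z.png',cv2.resize(s[140:420,230:430],None,fx=2.9,fy=2.1,interpolation=2))
E
python3 ang.py 7
```

```text
[0.54817702 0.01366534 0.29717783] 0.009132109720571236 [-5.39727726 -0.92397109  3.81750846] 13.9167
side 4872 cover angle 0.6983952507447122 c [ 0.0384 -0.0019  0.0101] rms 0.0010121735748701325
top 3304 cover angle 0.6981589631247236 c [ 0.0382 -0.0012  0.0104] rms 0.0013645830583312308
wrist 47553 cover angle 0.6967213332193666 c [ 0.0367 -0.0011  0.0108] rms 0.00047633544066534524
bar ang 0.7074642785931385 0.24584603966270313 0.2436
```

View pics/s7z.png

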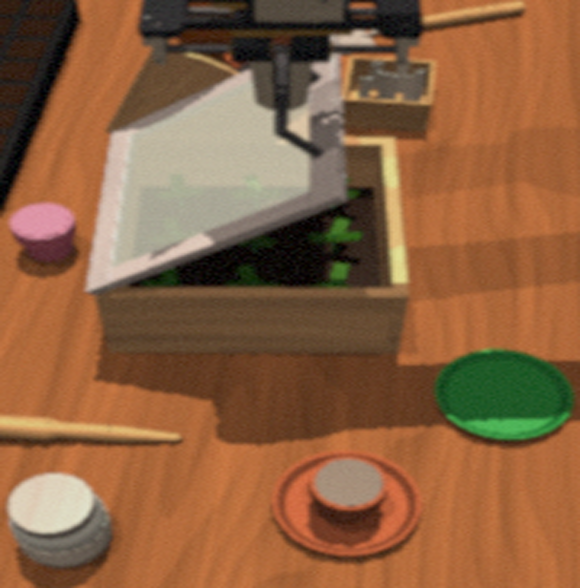

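Cover ≈0.698 rad and pointer ≈0.69–0.71 rad. The pot stands in the saucer and the bar is held. I'll settle briefly, check, and hand in.

Emit:
play_rows:
  targets:
    - {"xyz": [0, 0, 0], "twist": [0, 0, 0], "fingers": 0}
    - {"xyz": [0, 0, 0], "twist": [0, 0, 0], "fingers": 0}
    - {"xyz": [0, 0, 0], "twist": [0, 0, 0], "fingers": 0}
    - {"xyz": [0, 0, 0], "twist": [0, 0, 0], "fingers": 0}
    - {"xyz": [0, 0, 0], "twist": [0, 0, 0], "fingers": 0}
    - {"xyz": [0, 0, 0], "twist": [0, 0, 0], "fingers": 0}

```text
time: 14.42
ee_pos: [0.5482, 0.0137, 0.2972]
ee_rot: [0.999, 0.053, -0.0, 0.0]
ft_force: [-6.5, -0.8, 3.9]
gripper_width: 0.0091
```

```bash
python3 - <<'E'
from h import *
save('wrist',8);save('side',8);save('top',8); print(read_state()['qd'].round(4))
W=pts('top',np.load('top8.npy')); z=W[...,2]; m=(z>.055)&(z<.075)&(np.hypot(W[...,0]-.465,W[...,1]-.315)<.05); print(W[m].mean(0))
E
python3 ang.py 8
python3 -c "
from plant import sign_off; print(sign_off())"
```

```text
[ 0.0004  0.0008  0.0012 -0.0004  0.     -0.001  -0.0015]
[0.46487861 0.31435986 0.06356301]
side 4870 cover angle 0.6976124027178642 c [ 0.0376 -0.0018  0.0101] rms 0.0010160863708533244
top 3253 cover angle 0.6981250795180993 c [ 0.0381 -0.0015  0.0104] rms 0.001372634973433052
wrist 47560 cover angle 0.6966210823852808 c [ 0.0366 -0.0011  0.0109] rms 0.00047464856326634924
bar ang 0.7075313461335415 0.2458565860895681 0.2436
the job is handed in; nothing more can be done
None
```

I moved the flowerpot from the cover into the terracotta saucer and let go of it. Then I gripped the handle bar and swung the cover up in line with the pointer. I handed in at about 14.6 s with the gripper still holding the bar; the hand-in gave no verdict.

**Pot:** it stands upright in the saucer, 1–2 mm off the saucer's centre. Its top measures about 0.0635–0.067 m, where 0.064 m is expected.

**Cover:** plane fits from all three cameras put it at 0.697–0.698 rad, and it was not moving.

**Pointer:** my estimates from the starting views range from 0.69 to 0.71 rad, so the mismatch is about 0.02 rad at most, against the 0.07 allowed.

**Disagreements in the checks:**
- The angle worked out from the bar's position was 0.708 rad, about 0.01 above the plane fits. The bar's radius from the hinge came out 2 mm too large, which suggests a small error in my hinge position.
- The wrist showed a steady side force of about 7 N on the held bar, probably from the same hinge error.

**Bystanders and pointer:** nothing looked shifted in the later camera views, but I did not measure them again.

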